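# Load two padlocks into the spring magazine of the marking machine

### The job

Load the two large brass padlocks into the marking machine's spring magazine, lying flat one on top of the other with their shackles sticking out of the column's open front. Press each one down against the spring until both side catches have snapped out over it and hold it under them when you let go. Leave the other locks and tools on the bench where they lie.

Things in the scene. Friction and masses are not known exactly. Their poses are not given: they have to be found in the camera images.
- marker: Bench marking machine, fixed (place and yaw vary): grey base plate with, at its right end, the spring magazine, an open-topped aluminium column; to its left (+y) a 60 mm high control box and, at x 50, y 250 mm, a 320 mm post with the marking head swung aside. Origin: on the bench on the column's vertical axis. x: from the column's open front (robot side) to its closed back; y: to its left; z up.
- column_mouth (a point): On the column's axis, 95 mm above the bench, axes as the machine's. Inside, the column is 54.4 mm along x, 62.4 mm along y. Back, front lips and corners rise to here, flared lead-ins 5 mm higher. Between corners each side is lower for 34 mm: fingers on a padlock's sides pass if their tips stay 2 mm above here. Catch housings and knobs reach y = +-67 mm, all below here. Front opening 53 mm.
- marking_plane (a point): On the column's axis, 85 mm above the bench, axes as the machine's: level of the flat undersides of the two catches. The spring presses a held padlock's top up to this level; the next one pressed in drives both 20 mm down. Each catch, in the middle of its side, 20 mm wide, stands 4.7 mm into the column and is bevelled above (2 to 10 mm over this level), so a padlock pressed down pushes it aside.
- follower (a joint): Spring-loaded platform (44 x 50 mm plate); m downwards. 0: up, top 93 mm above the bench, carries a first padlock at the mouth; 0.028 with one padlock held, 0.048 with two, 0.054 lowest stop. Its spring pushes up with 8 N at 0, 2.2 N more per 10 mm, 20 N at the stop; the catches add up to 5 N. Pressing a padlock 3 to 5 mm below the catches makes them snap out; let go sooner and it rises again.
- catch_left (a joint): Left (+y) spring catch, m: 0 when fully out, about 0.0035 to 0.005 while a padlock holds it aside.
- catch_right (a joint): Right (-y) spring catch, m: as the left one.
- lock_a: One of the two large brass padlocks to load, locked, lying flat on the bench: body 60 mm wide (its y), 52 mm long (its x), 20 mm thick (z), steel shackle of 9 mm bar, 49 mm wide over its legs, sticking out 38 mm from the body towards its own -x; 91 mm long overall, about 0.4 kg. Both faces alike. Origin: centre of the 60 x 52 x 20 mm body (10 mm above the bench at the start).
- lock_b: The other large brass padlock, the same as lock_a.
- small_lock: Small brass padlock of the same shape, body 40 x 34 x 14 mm: not to be loaded. Origin: centre of its body.
- disc_lock: Round steel disc padlock, 70 mm diameter, 25 mm thick: not to be loaded. Origin: centre of the underside.
- euro_cylinder: Brass door-lock cylinder, 70 mm long, 32 mm high, 10 to 24 mm wide, bystander. Origin: centre of its underside; long along x.
- mortice_key: Steel mortice-lock key, about 120 mm long, lying flat, bystander. Origin: under its shank; long along x.
- screwdriver: Screwdriver, 200 mm long, lying beyond the padlocks, bystander. Origin: underside, long along x.
- brush: Bench brush with wooden handle, 180 mm long, lying at the right, bystander. Origin: on its underside; long along x.
Things that resemble listed ones, but are neither listed nor needed, are in the scene too. Leave any orange or purple look-alike of the lock_a alone.

How it is judged:
By the outcome, as a careful person would: the job done as asked, in the order asked, and still so for the second after the job is handed in, with the robot touching nothing.
It also fails if it takes over 69 s, if anything falls off the work surface, if the arm or the gripper's body presses on something with over 40 N, if the wrist force passes 120 N, or if a joint passes its speed limit or range.

### The arm

A 6-joint arm with a two-finger parallel gripper is mounted at the origin on the work surface. World frame = base frame: x ahead of the robot, y to its left, z up, the work surface at z = 0. Lengths are in m, angles in rad, forces in N, time in s.
With the tool pointing down it reaches from about 0.375 to 0.925 m from the base axis. Payload 5.7 kg.
Tool frame: the origin (TCP) lies on the front face of the gripper's body, between the roots of the fingers; the fingertips stand 73 mm ahead of it and the grasp point (between the pads) lies 54 mm ahead of it; z points along the fingers, y is the line along which they close (so a half turn about z gives the same grasp; the last joint's range is limited). The gripper opens to 85 mm and grips with 20 to 120 N. Pads are 22 mm wide; open, the fingers measure 114 mm over their backs; the gripper's body (76 mm by 85 mm) begins 54 mm behind the grasp point. The pads swing forward as they close: fully open they stand 13 mm farther back than shut.
Start: joints at [-1.433, 0.359, 1.51, -0, 1.272, -0.115], TCP at [0.15, -0.581, 0.304] pointing down, gripper open.
Joint ranges: [-2.97, 2.97], [-1.01, 2.36], [0.21, 2.38], [-0.96, 4.11], [0.2, 2.71], [-2.98, 2.98]. Speed limits (rad/s): [2.39, 2.39, 3.14, 3.14, 3.14, 3.14].

### API

Orientations are given as a rotation vector (axis times angle).
In Python, from rig import bot gives the robot as it stands. Calls block until the motion is done:
- bot.move_pose(position, orientation): joint-space move of the TCP to a pose.
- bot.movel(position, rate=0.15, rotation=None, f_stop=None): straight line of the TCP; rotation=None keeps the orientation; rate is the mean speed in m/s. With f_stop (N) it stops when the force on the tool has changed by that much, and returns True; else False.
- bot.goto_joints(angles): joint-space move.
- bot.move_gripper(opening, force=None): opening from 0.0 (shut) to 1.0 (fully open); force is the grip in N (None keeps the last); returns when the fingers have stopped.
- bot.pause(seconds).
- bot.inverse_kinematics(position, orientation): joint angles nearest the present ones, or None.
- bot.get_image(name): name is "scene" or "side" or "wrist"; returns (picture, depth): 480x640x3 uint8, blue, green, red; 480x640 float32, m along the optical axis (not along the pixel's ray), 0 where there is no reading.
- bot.get_calibration(name): a dict with "fx", "fy", "cx", "cy" (pixels), "R" (3x3) and "t" (3): a world point X has camera coordinates R X + t; the wrist camera has in their place "tool_from_camera" (4x4, takes a point from camera to tool coordinates, whose origin is the TCP and whose axes are the flange's). Camera axes: x right, y down, z forward; pixel columns grow to the right and rows downward; lengths in m; the calibration is good to about 2 mm. A picture is of the moment at which its call begins: read the wrist's pose just before it. get_calibration takes no time and is no camera call.
A pose or a line that the arm cannot do raises bot.PlanningError and nothing moves.
- bot.job_done(): hands the job in; it is judged then, once.
Trained networks look in the newest picture that a camera, given by its name, has taken for a name from the list of things; names that differ only in an ending like _2 or _b are one class to them, and where a whole thing is asked for, a point or a joint stands for the part that bears it (a point fixed in the world has none). Each returns a list of dicts, best first, with "conf" (0 to 1); they miss things now and then, are a little off and sometimes report something else, mostly with a low value. They report only what shows in the picture. A call takes as long as a camera call. They do not tell look-alikes from the thing itself.
- bot.look_for(query, camera): "rect" ([left, top, right, bottom] in pixels, round what is visible of it).
Readings, each from a call of its own:
- bot.read_time_s(): time.
- bot.read_qpos(): joint angles.
- bot.read_joint_vel(): joint speeds.
- bot.read_joint_efforts(): joint torques, N m.
- bot.read_eef_pos(): TCP position.
- bot.read_tool_rot(): TCP orientation.
- bot.read_ft_force(): force on the tool from outside, world axes, zero at the start.
- bot.read_wrist_torque(): the same for the moment, N m.
- bot.read_width(): opening from 0.0 (shut) to 1.0 (fully open).
- bot.read_gripper_force(): force on a finger pad.
Only numpy, scipy, OpenCV 4.12 (cv2) and the standard library are available. Lean on these libraries where they do the work, as an engineer would, in place of code of your own. Each camera call takes 0.05 s, during which the arm holds its last target. There are 200 camera calls.

## Working session

There is one attempt and no reset: what is moved stays moved. The work goes in short steps, each a Python script; the robot and the scene stay as the last script left them, time stands still between calls to the robot, and variables do not carry over. Pictures are saved under pics/ and viewed, at most 10 in all, crops included, and the job is handed in when it is done.

```bash
ls; mkdir -p pics; python3 - <<'E'
from rig import bot
import cv2,numpy as np
for n in ["scene","side"]:
    im,d=bot.get_image(n); cv2.imwrite(f"pics/{n}0.png",im); np.save(f"pics/{n}0.npy",d)
    c=bot.get_calibration(n); print(n,{k:np.round(v,4).tolist() for k,v in c.items()})
    for q in ["lock_a","marker","small_lock"]:
        print(q,[(np.round(r['rect']).tolist(),round(r['conf'],2)) for r in bot.look_for(q,n)])
print(bot.read_time_s(), bot.get_calibration("wrist"), bot.read_tool_rot())
E
```

```text
pics
scene {'fx': 463.7756, 'fy': 463.7756, 'cx': 319.5136, 'cy': 229.1369, 'R': [[0.8337, 0.5522, 0.0044], [0.3504, -0.5229, -0.7771], [-0.4268, 0.6494, -0.6294]], 't': [-0.3496, -0.2043, 1.407]}
lock_a [([341.0, 227.0, 378.0, 262.0], 0.94), ([158.0, 251.0, 194.0, 284.0], 0.88), ([131.0, 361.0, 178.0, 412.0], 0.64), ([232.0, 263.0, 275.0, 290.0], 0.56)]
marker [([351.0, 31.0, 529.0, 229.0], 0.55)]
small_lock [([306.0, 214.0, 326.0, 231.0], 0.79)]
side {'fx': 514.1106, 'fy': 514.1106, 'cx': 320.1489, 'cy': 240.184, 'R': [[-0.9532, -0.3016, 0.022], [-0.1661, 0.4614, -0.8715], [0.2527, -0.8343, -0.4899]], 't': [0.435, 0.2602, 0.8566]}
lock_a [([365.0, 195.0, 400.0, 213.0], 0.9), ([254.0, 285.0, 297.0, 317.0], 0.75), ([416.0, 243.0, 453.0, 267.0], 0.74)]
marker [([1.0, 300.0, 307.0, 480.0], 0.84)]
small_lock [([327.0, 310.0, 349.0, 328.0], 0.58)]
0.4 {'fx': 385.33941990700697, 'fy': 385.33941990700697, 'cx': 320.91026985545926, 'cy': 237.9490005179471, 'tool_from_camera': array([[ 7.79059758e-04, -9.61528395e-01, -2.74704456e-01,
         7.00406117e-02],
       [ 9.99999675e-01,  8.05518538e-04,  1.64924790e-05,
         8.23751272e-04],
       [ 2.05421545e-04, -2.74704380e-01,  9.61528711e-01,
        -6.88004533e-02],
       [ 0.00000000e+00,  0.00000000e+00,  0.00000000e+00,
         1.00000000e+00]])} [-3.11614067e+00 -3.96060471e-01  6.77458858e-06]
```

View pics/scene0.png

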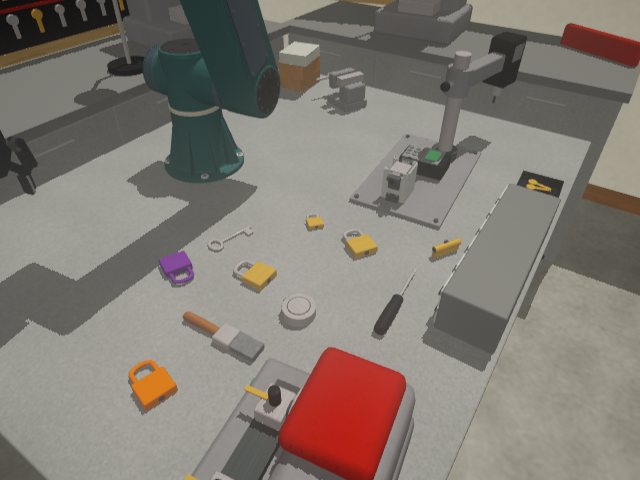

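View pics/side0.png

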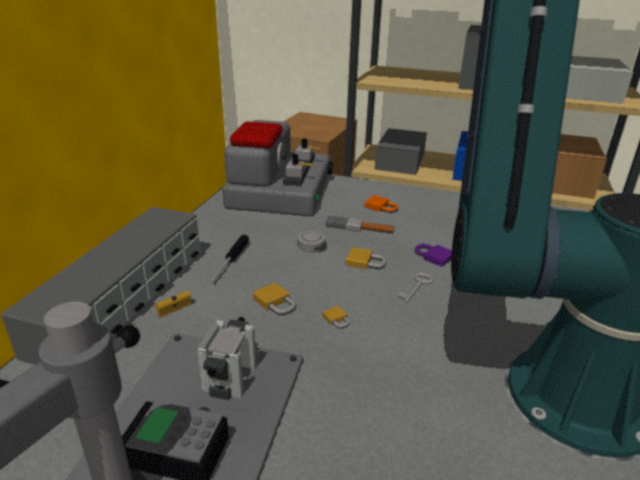

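The scene picture shows these candidates:
- Large brass padlocks at (360,244) and (258,275), which are the ones I choose.
- Small brass padlock at (315,222), not wanted.
- Purple look-alike at (176,266) and orange look-alike at (153,385), both to be left alone.

The magazine column is at (400,180), and the side view agrees with all of this. Next I'll get rough positions from depth.

```bash
cat > h.py <<'E'
import cv2,numpy as np
from scipy.spatial.transform import Rotation as Ro
from rig import bot
def cloud(d,c,T=None):
    v,u=np.mgrid[:480,:640]
    P=np.stack([(u-c['cx'])/c['fx']*d,(v-c['cy'])/c['fy']*d,d],-1)
    if T is None: return (P-c['t'])@np.array(c['R'])
    return P@T[:3,:3].T+T[:3,3]
def wrist():
    p=np.array(bot.read_eef_pos()); r=Ro.from_rotvec(bot.read_tool_rot()).as_matrix()
    c=bot.get_calibration("wrist"); im,d=bot.get_image("wrist")
    T=np.eye(4);T[:3,:3]=r;T[:3,3]=p
    X=cloud(d,c,T@c['tool_from_camera']); X[d<=0]=np.nan
    return im,d,X
def brass(im):
    h=cv2.cvtColor(im,cv2.COLOR_BGR2HSV)
    return cv2.inRange(h,(17,110,60),(30,255,255))>0
def down(yaw): # tool z down; tool y axis at angle yaw in world (mod pi)
    y=np.array([np.cos(yaw),np.sin(yaw),0]);z=np.array([0,0,-1.]);x=np.cross(y,z)
    return Ro.from_matrix(np.stack([x,y,z],1)).as_rotvec()
E
python3 - <<'E'
from h import *
im=cv2.imread("pics/scene0.png");d=np.load("pics/scene0.npy");X=cloud(d,bot.get_calibration("scene"))
m=brass(im)
for n,(l,t,r,b) in dict(A=(341,227,378,262),B=(232,261,278,292),S=(304,212,328,232)).items():
    s=(slice(t,b),slice(l,r)); p=X[s][m[s]]; p=p[p[:,2]>.004]; print(n,len(p),np.median(p,0).round(4), cv2.minAreaRect((p[p[:,2]>.014][:,:2]*1000).astype(np.float32)))
# column: points of z .08-.11 near px(400,180)
s=(slice(150,210),slice(375,425)); p=X[s].reshape(-1,3); q=p[(p[:,2]>.07)&(p[:,2]<.12)]
print(len(q),q.min(0),q.max(0),cv2.minAreaRect((q[:,:2]*1000).astype(np.float32)))
# base plate corners (pixels of bolts)
for u,v in [(357,197),(409,137),(437,220),(480,150)]: print(X[v,u])
print(bot.read_time_s())
E
```

```text
A 474 [ 0.5963 -0.0914  0.0196] ((785.1378173828125, -433.4917297363281), (70.15728759765625, 862.0445556640625), 29.012788772583008)
B 585 [ 0.4612 -0.3027  0.0196] ((683.701904296875, -558.8511962890625), (71.88053894042969, 772.3723754882812), 40.85511779785156)
S 158 [ 0.4531 -0.0737  0.0136] ((453.44427490234375, -72.71461486816406), (37.56047058105469, 30.967191696166992), 44.98268508911133)
694 [0.53128511 0.0894542  0.07028906] [0.60380468 0.22641061 0.10519393] ((567.4525756835938, 157.88552856445312), (67.67213439941406, 136.7484130859375), 4.946493625640869)
[0.48727912 0.07892181 0.01437952]
[0.45583561 0.47339387 0.01090233]
[0.70573322 0.09888452 0.01815692]
[6.72215221e-01 5.39614881e-01 1.96158285e-05]
0.4
```

```bash
python3 - <<'E'
import cv2
im=cv2.imread("pics/scene0.png")
c=cv2.resize(im[120:310,220:480],None,fx=3,fy=3,interpolation=cv2.INTER_CUBIC); cv2.imwrite("pics/crop1.png",c)
E
```

```text
(no output)
```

View pics/crop1.png

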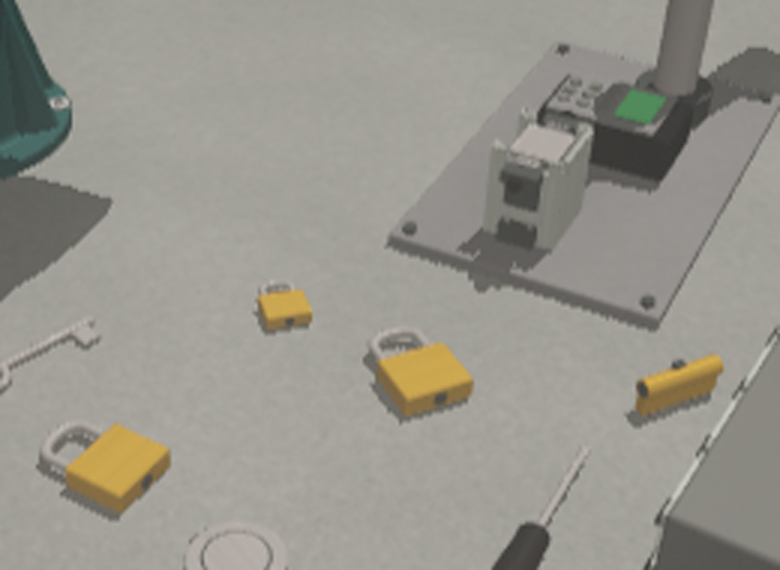

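The crop confirms the choice: both large brass locks are in view (at crop (425,378) and (118,468)), with their shackles pointing roughly towards the robot. Now I'll take close wrist views of each lock and of the column.

```bash
cat >> h.py <<'E'
def lockpose(im,X,near):
    ok=brass(im)&(np.abs(X[...,2]-.02)<.006)&(np.hypot(X[...,0]-near[0],X[...,1]-near[1])<.06)
    n,l,st,_=cv2.connectedComponentsWithStats(ok.astype(np.uint8)); k=1+np.argmax(st[1:,4]); ok=l==k
    p=X[ok]; c,(w,h),a=cv2.minAreaRect((p[:,:2]*1000).astype(np.float32))
    if w>h: w,h,a=h,w,a-90     # w (short, x-length) at angle a
    yaw=np.deg2rad((a+90)%180-90)
    return np.array(c)/1000,yaw,(w,h),np.median(p[:,2]),ok
def look(xy,yaw,z=.27,dx=.0):
    bot.move_pose([xy[0]+dx*np.cos(yaw),xy[1]+dx*np.sin(yaw),z],down(yaw-np.pi/2))
E
python3 - <<'E'
from h import *
pics=[]
for n,xy,y0 in [("B",(.45,-.31),.45),("A",(.60,-.10),.2)]:
    look(xy,y0); im,d,X=wrist(); cv2.imwrite(f"pics/w{n}.png",im)
    c,yaw,wh,z,ok=lockpose(im,X,xy); print(n,c,yaw,wh,z); pics.append(im)
look((.568,.157),.08,.345); im,d,X=wrist(); cv2.imwrite("pics/wM.png",im);np.save("pics/wM.npy",X); pics.append(im)
m=np.hstack([cv2.resize(i,(400,300)) for i in pics[:2]]); cv2.imwrite("pics/AB.png",m)
print(bot.read_time_s(),bot.read_qpos())
E
```

```text
B [ 0.45522958 -0.29632285] 0.013133524557347877 (52.216766357421875, 59.27085494995117) 0.0186372260632523
A [ 0.59184778 -0.08557761] -0.5646559311757234 (52.220741271972656, 59.37408447265625) 0.018618834853701638
4.1083 [ 1.50197927e-01  3.10243110e-01  1.47992313e+00 -6.76251555e-04
  1.35218967e+00  1.64255071e+00]
```

View pics/AB.png

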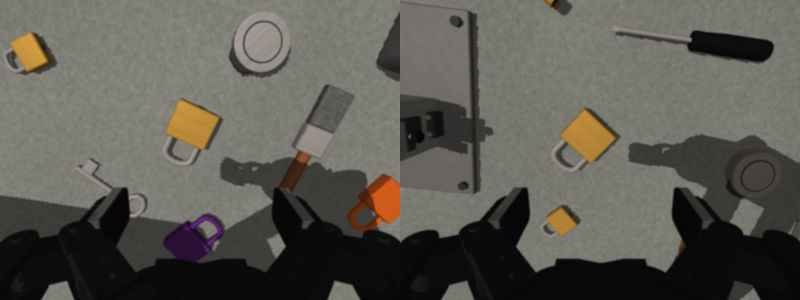

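View pics/wM.png

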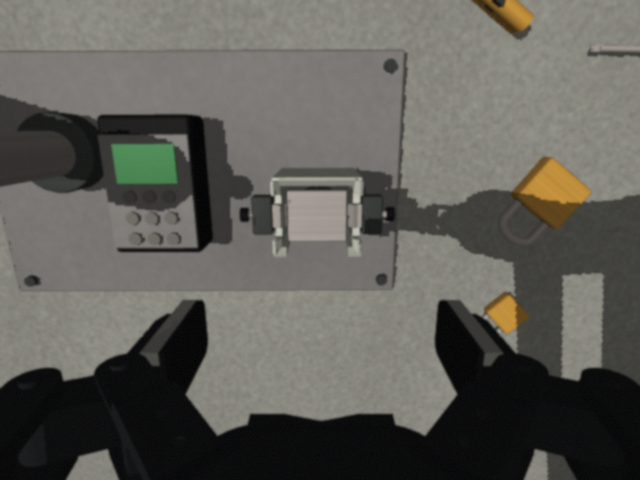

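The left half of the wrist composite shows lock B at (193,125) and the right half lock A at (588,135), both brass with their shackles towards the robot. The machine view shows the platform at (317,215) between the column corners at (277,180)–(360,250). Now I'll fit the column.

```bash
cat >> h.py <<'E'
def column(im,X,near):
    r=np.hypot(X[...,0]-near[0],X[...,1]-near[1])<.055
    z=X[...,2]
    out=[]
    g=im.astype(int)
    plat=r&(np.abs(z-.0915)<.0035)&(g[...,2]-g[...,1]>8)
    n,l,st,_=cv2.connectedComponentsWithStats(plat.astype(np.uint8)); plat=l==1+np.argmax(st[1:,4])
    rim=r&(z>.0955)&(z<.106)
    for m in (plat,rim):
        p=X[m]; out.append((m,cv2.minAreaRect((p[:,:2]*1000).astype(np.float32)),np.median(p[:,2])))
    return out
E
python3 - <<'E'
from h import *
im=cv2.imread("pics/wM.png");X=np.load("pics/wM.npy")
for m,r,z in column(im,X,(.568,.157)): print(m.sum(),r,z)
v=im.copy()
(a,_,_),(b,_,_)=column(im,X,(.568,.157)); v[a]=(0,255,0); v[b]=(0,0,255)
np.set_printoptions(precision=4,suppress=True)
for u,w in [(292,215),(317,215),(340,215),(280,180),(360,180),(280,250),(354,250),(391,66),(381,280),(33,280)]: print((u,w),X[w,u],im[w,u])
w=np.hstack([im[150:270,230:405],v[150:270,230:405]]); cv2.imwrite("pics/col.png",cv2.resize(w,None,fx=2.25,fy=4,interpolation=0)) if 0 else cv2.imwrite("pics/col.png",cv2.resize(np.vstack([im[150:270,230:405],v[150:270,230:405]]),None,fx=2.5,fy=2.5,interpolation=0))
E
```

```text
16 ((545.5888061523438, 167.43258666992188), (8.473311424255371, 2.6497344970703125), 76.85688781738281) 0.09177759545343156
1139 ((565.4525756835938, 158.72210693359375), (68.53662872314453, 75.88343048095703), 4.551833629608154) 0.09869983287997142
(292, 215) [0.565  0.1792 0.0925] [150 155 164]
(317, 215) [0.5665 0.158  0.0918] [146 153 159]
(340, 215) [0.5681 0.1384 0.0917] [144 151 159]
(280, 180) [0.5947 0.1903 0.0988] [141 153 152]
(360, 180) [0.6    0.1254 0.0992] [142 152 152]
(280, 250) [0.5345 0.1874 0.0973] [137 148 147]
(354, 250) [0.5396 0.1239 0.0975] [151 162 163]
(391, 66) [0.6997 0.0985 0.0169] [57 60 56]
(381, 280) [0.4818 0.081  0.0159] [53 56 53]
(33, 280) [0.4509 0.4655 0.0153] [47 50 47]
```

View pics/col.png

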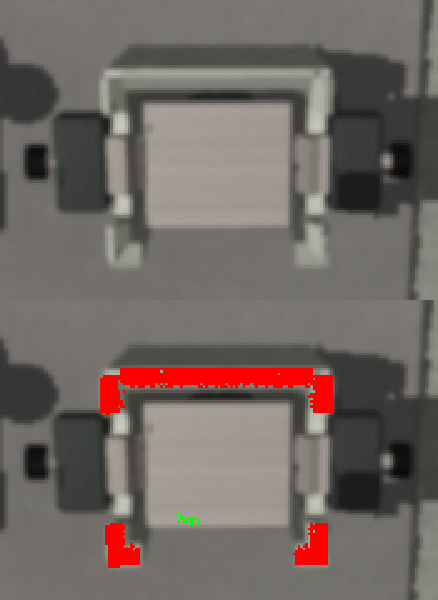

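The yaw is 0.080 rad, and the rim and platform centres agree within 0.6 mm. Next I'll take an aligned view of A and grasp it. I'll then release and look again from straight above, which gives the camera-to-gripper bias, and regrasp.

```bash
cat >> h.py <<'E'
np.set_printoptions(precision=4,suppress=True)
def rel(c,yaw,ang=None):
    """measured world point -> offset from the tool in the (yaw) frame"""
    p=np.array(bot.read_eef_pos())[:2]; d=np.array(c)-p
    return np.array([np.cos(yaw)*d[0]+np.sin(yaw)*d[1],-np.sin(yaw)*d[0]+np.cos(yaw)*d[1]])
def R2(yaw): return np.array([[np.cos(yaw),-np.sin(yaw)],[np.sin(yaw),np.cos(yaw)]])
E
python3 - <<'E'
from h import *
c,yaw=np.array([.5918,-.0856]),-.565
bot.move_gripper(1.0,50)
look(c,yaw); im,d,X=wrist(); c,yaw,wh,z,_=lockpose(im,X,c); print(c,yaw,wh,z)
o=down(yaw-np.pi/2)
bot.move_pose([*c,.13],o); s=bot.movel([*c,.078],.12,f_stop=12); print("stop",s,bot.read_eef_pos())
bot.move_gripper(0.0); print("w",bot.read_width(),bot.read_gripper_force(),bot.read_ft_force())
bot.move_gripper(1.0); bot.movel([*c,.27],.35); bot.pause(.1)
im,d,X=wrist(); c2,y2,wh,z,_=lockpose(im,X,c); print(c2,y2,wh,"rel",rel(c2,yaw),"pose",bot.read_eef_pos(),bot.read_time_s())
np.savez("A.npz",c=c,yaw=yaw,rel=rel(c2,yaw),dy=y2-yaw)
# redo column fit
Xm=np.load("pics/wM.npy");im=cv2.imread("pics/wM.png"); q=(Xm[...,:2]-[.5658,.1585])@R2(.08)
m=(im.min(-1)>125)&(np.abs(Xm[...,2]-.0918)<.004)&(np.abs(q).max(-1)<.03)
n,l,st,_=cv2.connectedComponentsWithStats(m.astype(np.uint8)); m=l==l[215,317]
print(m.sum(),cv2.minAreaRect((Xm[m][:,:2]*1000).astype(np.float32)),np.percentile(q[m],[1,99],axis=0))
E
```

```text
[ 0.5918 -0.0861] -0.5592031088437862 (52.42716598510742, 59.57370376586914) 0.018686724149234113
stop False [ 0.5926 -0.0863  0.079 ]
w 0.6865452686217085 53.35994303226471 [-1.4056  1.1424  6.4742]
[ 0.5917 -0.0859] -0.5606013349951051 (52.75117111206055, 59.47757339477539) rel [0.001  0.0005] pose [ 0.5906 -0.0858  0.268 ] 8.1833
2720 ((564.9923095703125, 158.3580322265625), (42.806884765625, 48.283565521240234), 4.474611282348633) [[-0.0214 -0.0236]
 [ 0.0204  0.0235]]
```

```bash
cat >> h.py <<'E'
COL=np.array([.5652,.1585]); CY=.0795
def goto(p,o,rate=.12,f=None):
    """line, then one correction for tracking offset"""
    p=np.array(p,float); s=bot.movel(p,rate,rotation=o,f_stop=f)
    if not s:
        bot.pause(.15); e=p-np.array(bot.read_eef_pos())
        if np.linalg.norm(e)<.006: s=bot.movel(p+e,.03,rotation=o,f_stop=f); bot.pause(.1)
    return s
def pick(c,yaw,z=.078):
    """grasp; returns tool minus measured lock centre in lock frame, and TCP height"""
    o=down(yaw-np.pi/2)
    bot.move_pose([*c,.13],o); s=bot.movel([*c,z],.12,f_stop=12)
    bot.move_gripper(0.0,60); p=np.array(bot.read_eef_pos())
    off=R2(yaw).T@(p[:2]-c); print("pick",s,bot.read_width(),bot.read_gripper_force(),p,off)
    bot.movel([*p[:2],.2],.3); print("w after lift",bot.read_width())
    return off,p[2]
def place(offx,h):
    o=down(CY-np.pi/2); t=COL+R2(CY)@np.array([offx,0])
    bot.move_pose([*t,h+.14],o)
    goto([*t,h+.106],o); print("above",np.array(bot.read_eef_pos())-[*t,h],bot.read_ft_force())
    s=bot.movel([*t,h+.0935],.03,f_stop=8); print("low",s,np.array(bot.read_eef_pos())-[*t,h],bot.read_ft_force())
    return t
E
python3 - <<'E'
from h import *
off,h=pick(np.array([.5917,-.0859]),-.560)
t=place(off[0],h); np.savez("st.npz",off=off,h=h,t=t)
im,_,_=wrist(); cv2.imwrite("pics/p1.png",im); print(bot.read_time_s())
E
```

```text
pick False 0.6850282854902745 63.998533487319946 [ 0.5924 -0.0861  0.0796] [0.0007 0.0002]
w after lift 0.681394904892551
above [-0.0008  0.0004  0.1054] [-0.4444  0.7439 -4.1629]
low False [0.0001 0.0001 0.0933] [ 1.3753  0.7542 -2.9072]
12.8083
```

View pics/p1.png

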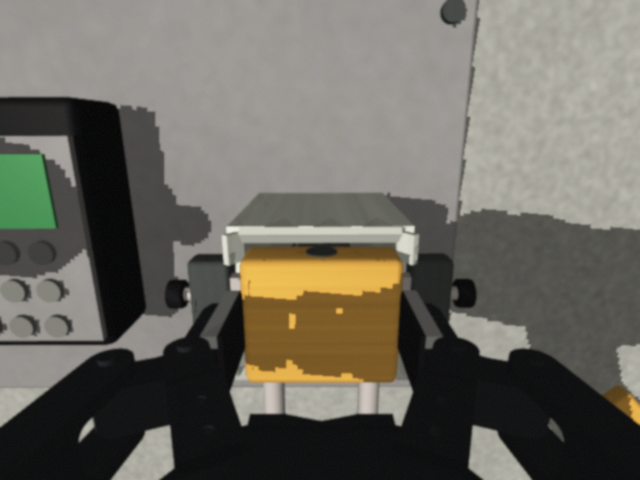

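Lock A is centred in the mouth, with its body at (320,315) and even gaps on both sides. Now I'll release it, check, and press.

```bash
cat >> h.py <<'E'
def inmouth(tag):
    im,d,X=wrist(); cv2.imwrite(f"pics/{tag}.png",im)
    m=brass(im)&(X[...,2]>.06)&(np.hypot(*(X[...,:2]-COL).transpose(2,0,1))<.05)
    if m.sum()<50: return print("no brass",m.sum())
    p=X[m]; z=np.percentile(p[:,2],60); p=p[np.abs(p[:,2]-z)<.006]
    A=np.c_[(p[:,:2]-COL)@R2(CY),np.ones(len(p))]; k=np.linalg.lstsq(A,p[:,2],rcond=None)[0]
    r=cv2.minAreaRect((p[:,:2]*1000).astype(np.float32)); print(tag,"rel",R2(CY).T@(np.array(r[0])/1000-COL),r[1:],"plane slope,z",k)
def press(zt,tag):
    o=down(CY-np.pi/2)
    bot.move_gripper(0.0,60); t=COL
    goto([*t,.215],o,.2)
    s=bot.movel([*t,zt],.05,f_stop=70); bot.pause(.3)
    print("press",s,bot.read_eef_pos(),bot.read_ft_force())
E
python3 - <<'E'
from h import *
S=np.load("st.npz");t=S['t'];o=down(CY-np.pi/2)
bot.move_gripper(1.0); bot.movel([*t,.345],.35); bot.pause(.15); inmouth("r1")
press(.1540,"a")
bot.movel([*COL,.345],.3); bot.pause(.15); inmouth("r2"); print(bot.read_time_s())
E
```

```text
r1 rel [-0.0003 -0.0005] ((53.44224548339844, 59.58242416381836), 4.474345684051514) plane slope,z [-0.0062  0.001   0.1116]
press False [0.5657 0.1586 0.1546] [-1.7816  0.3673 11.7888]
r2 rel [-0.0006 -0.0005] ((51.88523864746094, 59.32366180419922), 4.610854148864746) plane slope,z [0.0017 0.0017 0.0838]
18.7333
```

Lock A is held level with its top at the marking plane. Now lock B.

```bash
python3 - <<'E'
from h import *
c=np.array([.4552,-.2963]); bot.move_gripper(1.0,60)
look(c,.013); bot.pause(.1); im,d,X=wrist(); c,yaw,wh,z,_=lockpose(im,X,c); print(c,yaw,wh,z)
off,h=pick(c,yaw); t=place(off[0],h)
bot.move_gripper(1.0); bot.movel([*t,.345],.35); bot.pause(.15); inmouth("r3"); print(bot.read_time_s())
E
```

```text
[ 0.4551 -0.2964] 0.016103377775274163 (52.80757522583008, 59.34720993041992) 0.018624309667431227
pick False 0.6787369519326236 63.38413953781128 [ 0.4556 -0.2967  0.0795] [ 0.0005 -0.0003]
w after lift 0.6811088184272275
above [-0.0007  0.0002  0.1053] [-0.2018  0.4034 -4.3479]
low False [-0.      0.0001  0.0933] [ 0.5354  0.1113 -4.1395]
r3 rel [-0.0004  0.0001] ((52.697383880615234, 59.44444274902344), 4.834385871887207) plane slope,z [ 0.0395 -0.0392  0.11  ]
27.9667
```

```bash
python3 - <<'E'
from h import *
press(.1535,"b")
bot.movel([*COL,.345],.3); bot.pause(.2); inmouth("r4"); print(bot.read_time_s())
im,_=bot.get_image("side"); a=cv2.resize(im[300:420,170:290],(600,600),interpolation=cv2.INTER_CUBIC)
b=cv2.imread("pics/r4.png")[130:290,210:420]; b=cv2.resize(b,(700,533),interpolation=cv2.INTER_CUBIC)
cv2.imwrite("pics/fin.png",np.hstack([cv2.resize(a,(390,390)),cv2.resize(b,(410,390))]))
E
```

```text
press False [0.5665 0.1587 0.1545] [-0.0115 -0.5568 12.7446]
r4 rel [-0.0007  0.0002] ((51.13705062866211, 59.59373092651367), 4.541017532348633) plane slope,z [0.0006 0.0014 0.0838]
32.725
```

View pics/fin.png

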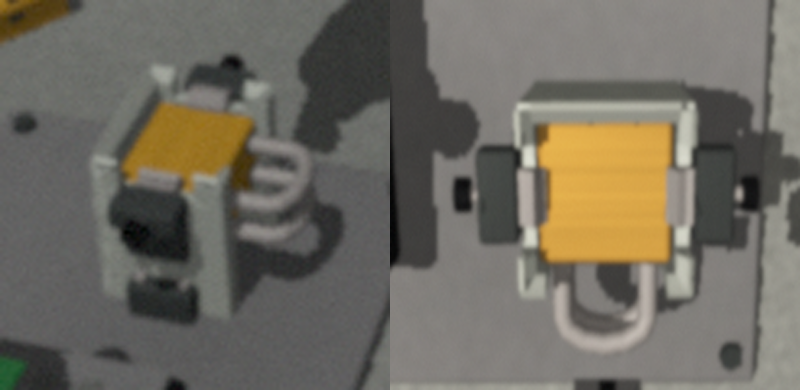

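The side crop shows both shackles stacked out of the front (at (280,165) and (280,215)). The top view shows both catches, at (531,195) and (680,195), overlapping the level top lock. I'm handing it in.

```bash
python3 -c "
from rig import bot
print(bot.job_done())"
```

```text
the job is handed in; nothing more can be done
None
```

Both large brass padlocks are stacked flat in the magazine with their shackles out the front and held under both catches; nothing else was moved, and the job was handed in at about 33 s.

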